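# Release a spring tester and hold the spring stretched at the red mark

### The arm

A 6-joint arm with a two-finger parallel gripper is mounted at the origin on a cart in front of the work surface, level with it; the furniture and walls round the work are solid. World frame = base frame: x ahead of the robot, y to its left, z up, the work surface at z = 0. Lengths are in m, angles in rad, forces in N, time in s.
With the tool pointing down it reaches from about 0.25 to 0.725 m from the base axis. Payload 4 kg.
Tool frame: the origin (TCP) lies between the finger pads, 19 mm behind the fingertips; this is the grasp point; z points along the fingers, y is the line along which they close (so a half turn about z gives the same grasp; the last joint's range is limited). The gripper opens to 85 mm and grips with 20 to 120 N. Pads are 22 mm wide; open, the fingers measure 114 mm over their backs; the gripper's body (76 mm by 85 mm) begins 54 mm behind the grasp point. The pads swing forward as they close: fully open they stand 13 mm farther back than shut.
Start: joints at [0, 0.241, 0.005, 1.335, 0, 1.571], TCP at [0.5, -0, 0.25] pointing down, gripper open.
Joint ranges: [-2.72, 2.72], [-1.05, 1.87], [-1.09, 1.28], [-1.99, 2.15], [-1.42, 1.44], [-3.14, 3.14]. Speed limits (rad/s): [2.79, 2.79, 3.14, 3.14, 3.14, 3.14].

### API

Orientations are given as a unit quaternion [x, y, z, w].
In Python, from workcell import * gives the robot as it stands. The module is installed in compiled form; this text tells all that it offers.
- The arm moves only by the tool arm_command, never from a script. Its arguments are lists of equal length, an entry for each row: "slide": the shift along the tool's x, y, z in cm, a list of three; "spin": the turn about the tool's z in degrees. A call has exactly 5 rows; each row is the pose to reach, as a shift and turn from the pose commanded when the call began, along the tool's axes at that moment; what a row does not reach only later rows make up. A row lasts 1/8 s, in which the tool goes at most 62.5 mm and 10.7 degrees, less where a joint would pass 70% of its speed; a pose out of reach is approached as far as the arm can. A call with a gripper value outside its range is refused whole. "jaw" is the finger opening in cm, from 0 to 8.54, set as the call begins (left out, the last holds). The fingers move at their own pace and stop on an object; the grip force is fixed at half the most. Time passes only in rows, so rows that repeat a pose let the fingers close, or fill a call up. It gives the time, the measured TCP pose, the force, the opening and the grip force at its end, in the units of the state.
- get_obs(): the state, without advancing time (a new reading comes with each control period).
- camera(name): name is "scene" or "side" or "wrist"; returns a dict with "pixels" (420x560x3 uint8, red, green, blue), "range_z" (420x560 float32, m along the optical axis (not along the pixel's ray), 0 where there is no reading), "intrinsics" (3x3 intrinsics, pixels), "rvec" (rotation vector, rad) and "tvec" (3), from world to camera coordinates, as OpenCV has them. Camera axes: x right, y down, z forward; pixel columns grow to the right and rows downward; lengths in m; the calibration is good to about 2 mm. The wrist camera is an equidistant fisheye: a pixel r from the principal point sees the ray r / f radians off the axis. A picture is of the moment at which its call begins.
- job_done(): hands the job in; it is judged then, once.
Trained networks look in a picture, given as the dict that the camera call returned (one of the last four; its "shot" number tells which), for a name from the list of things; names that differ only in an ending like _2 or _b are one class to them, and where a whole thing is asked for, a point or a joint stands for the part that bears it (a point fixed in the world has none). Each returns a list of dicts, best first, with "confidence" (0 to 1); they miss things now and then, are a little off and sometimes report something else, mostly with a low value. They report only what shows in the picture. A call takes as long as a camera call.
- recognise(picture, thing): "centre" ([column, row] in pixels, amid what is visible of it).
- landmark_of(picture, thing): "centre" ([column, row] in pixels: a listed point, or the origin of a listed thing).
The state is a dict: "clock": time; "joint_pos": joint angles; "joint_vel": joint speeds; "tau": joint torques, N m; "eef_pos": TCP position; "tool_rot": TCP orientation; "ft_force": force on the tool from outside, world axes, zero at the start; "ft_torque": the same for the moment, N m; "grip_width": finger opening in m; "grasp_force": force on a finger pad.
Only numpy, scipy, OpenCV 4.12 (cv2) and the standard library are available. Lean on these libraries where they do the work, as an engineer would, in place of code of your own. Each camera call takes 0.05 s, during which the arm holds its last target. There are 200 camera calls.

### The job

Check the spring on the bench spring tester. Free the draw bar by pressing the black lock knob down and, while it is down, turning it anticlockwise from its red dot to its green dot until it pops up again by itself; then draw the upright black handle out towards the robot until the pointer stands within the red band of the cursor on the white scale, without stretching the spring clearly beyond the band, and keep it there so that the load can be read from the dial: finish while still holding the handle against the spring. Do not shift the red cursor, and leave the other things on the table where they are.

Things in the scene. Friction and masses are not known exactly. Their poses are not given: they have to be found in the camera images.
- tester: Bench spring tester, fixed: grey base plate 285x112 mm, blue load head with round dial at the far end (120 mm high), draw bar along the middle, lock knob near the front. Origin on the table top under the bar's axis, 175 mm in front of the plate's far end; x runs along the bar from handle to load head, y left, z up. The handle is drawn out along -x. White scale left of the bar, top 58 mm high.
- lock_press (a joint): Push travel of the black lock knob: 0 = up, 0.008 m = fully pressed. A spring lifts it with 2.5 N at the top, 6.5 N at the bottom. It can be turned only while pressed 6 mm or more (a lug passes under a wall), stays down between the two dots and springs up at the end of the turn.
- lock_turn (a joint): Turn of the lock knob about the vertical, positive anticlockwise seen from above: 0 rad = locked (white line at the red dot), 1.2 rad = free (green dot) and end stop; it pops up beyond about 1.1 rad and stays where it is left. When locked, a pin stands in a notch of the draw bar, which then moves only a few mm.
- knob_grip (a point): Point on the axis of the round fluted knob (32 mm diameter, 28 mm high), 9 mm below its top, 19 mm above its skirt (39 mm diameter), 98 mm above the table while up. Grasp from above with the TCP some 2 mm higher, as the fingertips reach 19 mm below it; handle 90 mm in front. Turns with the knob: -x is the white line, parallel to the tester's -x at 0 rad.
- draw_slide: The sliding part in one piece: carriage, pointer, square draw bar (16 mm) and handle. Origin on the bar's axis, 45 mm above the table, under the pointer; axes parallel to the tester's. Slides along the tester's -x from home (origin at tester x = +50 mm) up to 68 mm out. The spring draws it back with 4.2 N at home and 140 N/m more as it is drawn out (8.5 to 11.5 N at the mark).
- handle_grip (a point): Point on the axis of the upright black grip (22 mm diameter, from 58 to 114 mm above the table, on a steel block 26 mm wide at the bar's front end), 88 mm above the table: place for the finger pads, from above, closing in any horizontal direction; along the tester's y keeps farthest from the knob. At home it is 155 mm from the tester's origin along -x; moves along -x with the slide.
- pointer_tip (a point): Tip of the black pointer on the carriage, over the white scale; it moves with the handle.
- red_mark (a point): Middle of the red band (6 mm wide along the scale) of the red cursor clamped on the scale, at the pointer's side. Axes parallel to the tester's. At the start the pointer tip lies 30 to 52 mm from it along the tester's +x; that x difference is how far the handle must be drawn out. The scale is ruled every 5 mm.
- tape_roll: Roll of black tape lying flat, 62 mm diameter, 19 mm high, left of the tester; leave it. Origin: centre of the underside.
- spare_bushing: Small steel bushing, 21 mm diameter, 27 mm high, standing left of the tester; leave it. Origin: centre of the underside.
- spanner: Spanner 166 mm long lying on the right half of the table; leave it. Origin: middle of the underside, y along its length.

How it is judged:
By the outcome, as a careful person would: the job done as asked, in the order asked, and still so for the second after the job is handed in, while the arm keeps its last pose, push and grip.
It also fails if it takes over 51 s, if anything falls off the work surface, if the arm or the gripper's body presses on something with over 40 N, if the wrist force passes 120 N, or if a joint passes its speed limit or range.

## Working session

There is one attempt and no reset: what is moved stays moved. The work goes in short steps, Python scripts to look and compute and a tool call to move; the robot and the scene stay as the last step left them, time stands still between calls to the robot, and variables do not carry over. Pictures are saved under pics/ and viewed, at most 10 in all, crops included, and the job is handed in when it is done.

Besides the shell and the picture viewer there is one more tool, called after "Emit:" by a JSON object that holds its "fn" and its "kwargs". arm_command: Moves the arm, as the interface text tells. Its arguments: {"type":"object","properties":{"slide":{"type":"array","items":{"type":"array","items":{"type":"number"}}},"spin":{"type":"array","items":{"type":"number"}},"jaw":{"type":"number"}},"required":["slide","spin"]}

```bash
mkdir -p pics; cat > h.py <<'E'
from workcell import *
import numpy as np, cv2
def ray(c,px):
    K=c["intrinsics"];R=cv2.Rodrigues(np.array(c["rvec"],float))[0];t=np.array(c["tvec"],float).ravel()
    d=np.array([(px[0]-K[0,2])/K[0,0],(px[1]-K[1,2])/K[1,1],1.0])
    return -R.T@t, R.T@d
def atz(c,px,z):
    o,d=ray(c,px); return o+d*(z-o[2])/d[2]
def atdepth(c,px):
    u,v=int(round(px[0])),int(round(px[1])); o,d=ray(c,px)
    w=c["range_z"][v-1:v+2,u-1:u+2]; return o+d*np.median(w)
def proj(c,P):
    return cv2.projectPoints(np.array([P],float),np.array(c["rvec"],float),np.array(c["tvec"],float),c["intrinsics"],None)[0].ravel()
def tri(obs):
    A=np.zeros((3,3));b=np.zeros(3)
    for c,px in obs:
        o,d=ray(c,px);d=d/np.linalg.norm(d);M=np.eye(3)-np.outer(d,d);A+=M;b+=M@o
    return np.linalg.solve(A,b)
def save(c,n): cv2.imwrite("pics/"+n,c["pixels"][:,:,::-1])
E
python3 - <<'E'
from h import *
np.set_printoptions(precision=4,suppress=True)
cs={n:camera(n) for n in("scene","side")}
for n,c in cs.items(): save(c,n+"0.png"); print(n,ray(c,(280,210)))
for th in ["tester","knob_grip","draw_slide","handle_grip","pointer_tip","red_mark"]:
    for n,c in cs.items():
        for r in landmark_of(c,th)[:2]: print(th,n,r["centre"],r["confidence"],atdepth(c,r["centre"]))
    try: print("  tri",tri([(c,landmark_of(c,th)[0]["centre"]) for c in cs.values()]))
    except Exception as e: print(e)
print(get_obs())
E
```

```text
scene (array([-0.1442, -0.6298,  0.7939]), array([ 0.5293,  0.6338, -0.5642]))
side (array([0.1108, 0.913 , 0.5719]), array([ 0.4116, -0.7767, -0.4769]))
tester scene [253.2, 208.9] 0.86 [0.5076 0.2569 0.0439]
tester side [225.8, 287.6] 0.7 [0.5308 0.3388 0.0174]
  tri [ 0.5492  0.3145 -0.0055]
knob_grip scene [246.6, 193.5] 0.75 [0.4898 0.2603 0.0952]
knob_grip side [258.3, 243.0] 0.96 [0.4891 0.2849 0.1027]
knob_grip side [221.0, 271.2] 0.63 [0.5498 0.3257 0.0411]
  tri [0.4974 0.2689 0.0895]
draw_slide scene [258.5, 183.6] 0.63 [0.5836 0.3362 0.0524]
draw_slide side [198.5, 267.6] 0.97 [0.5771 0.3591 0.0608]
  tri [0.5896 0.3439 0.0466]
handle_grip scene [222.7, 210.6] 0.81 [0.4049 0.2387 0.0904]
handle_grip scene [221.2, 188.8] 0.45 [0.5179 0.4209 0.0171]
handle_grip side [305.2, 249.4] 0.55 [0.4055 0.2532 0.0974]
  tri [0.4088 0.2424 0.0884]
pointer_tip scene [246.8, 178.3] 0.77 [0.5697 0.3709 0.057 ]
pointer_tip side [195.6, 272.5] 0.85 [0.5763 0.3695 0.0563]
pointer_tip side [200.2, 267.5] 0.67 [0.5817 0.3486 0.0528]
  tri [0.5723 0.3723 0.0575]
red_mark scene [238.7, 182.8] 0.41 [0.5381 0.3641 0.0575]
red_mark side [220.0, 272.6] 0.38 [0.5349 0.3491 0.0581]
  tri [0.5311 0.3548 0.0638]
{'clock': 1.3, 'joint_pos': array([-0.    ,  0.2406,  0.005 ,  1.3352, -0.    ,  1.5708]), 'joint_vel': array([ 0.0015,  0.0029, -0.0013, -0.0001, -0.0005,  0.0011]), 'tau': array([  0.0006, -37.2214,  25.2691,   0.0012,   0.    ,  -0.    ]), 'eef_pos': array([ 0.5 , -0.  ,  0.25]), 'tool_rot': array([ 0.7071,  0.7071, -0.    , -0.    ]), 'ft_force': array([0.1804, 0.5041, 0.3827]), 'ft_torque': array([-0.0274,  0.0512,  0.0523]), 'grasp_force': 0.0, 'grip_width': 0.08530638046260497}
```

```bash
python3 - <<'E'
import cv2,numpy as np
a=cv2.imread("pics/scene0.png")[130:280,160:360];b=cv2.imread("pics/side0.png")[195:345,150:350]
cv2.imwrite("pics/crop0.png",np.vstack([cv2.resize(x,(0,0),fx=4,fy=4,interpolation=3)[:,:] for x in(a,)]))
cv2.imwrite("pics/crop1.png",cv2.resize(b,(0,0),fx=4,fy=4,interpolation=3))
E
```

```text
(no output)
```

View pics/crop0.png

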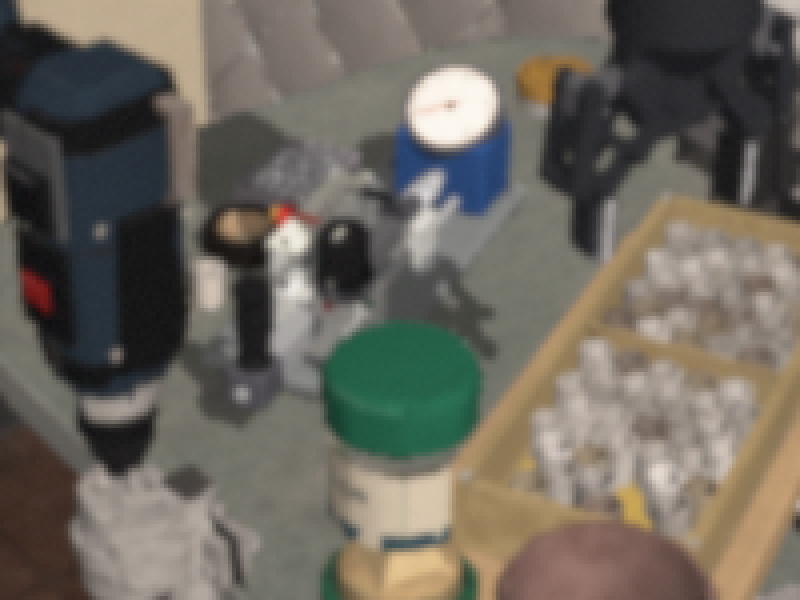

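View pics/crop1.png

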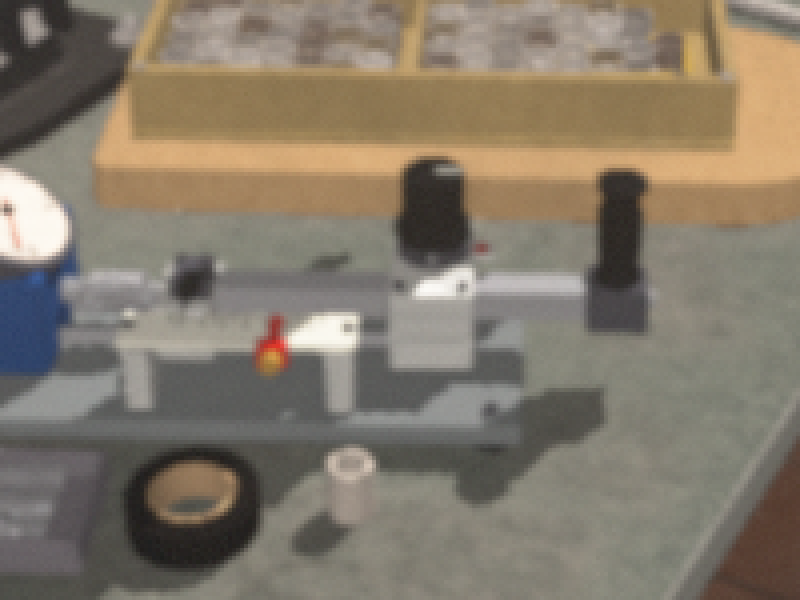

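```bash
python3 - <<'E'
from h import *
np.set_printoptions(precision=4,suppress=True)
s=camera("scene");d=camera("side")
print("handle",atz(s,(223.5,210.5),.088),atz(d,(305.3,250.5),.088))
print("knob",atz(s,(246.5,193.7),.098),atz(d,(258.3,245),.098))
hm=np.zeros((16,14))
for c in(s,d):
    R=cv2.Rodrigues(np.array(c["rvec"]))[0];t=np.array(c["tvec"]).ravel();K=c["intrinsics"]
    v,u=np.mgrid[:420,:560];z=c["range_z"];m=z>0
    P=np.stack([(u-K[0,2])/K[0,0]*z,(v-K[1,2])/K[1,1]*z,z],-1)[m]
    W=(P-t)@R
    i=((W[:,0]-.1)/.04).astype(int);j=((W[:,1]+.0)/.04).astype(int)
    ok=(W[:,0]>.1)&(i<16)&(W[:,1]>0)&(j<14)
    np.maximum.at(hm,(i[ok],j[ok]),W[ok,2])
    if c is d: # red cursor & blue
        pass
print("cols y",np.arange(14)*.04+.02)
for k in range(16): print("x%.2f"%(.12+.04*k),(hm[k]*1000).astype(int))
E
```

```text
handle [0.4085 0.2409 0.088 ] [0.4095 0.2435 0.088 ]
knob [0.4866 0.2561 0.098 ] [0.4893 0.2847 0.098 ]
cols y [0.02 0.06 0.1  0.14 0.18 0.22 0.26 0.3  0.34 0.38 0.42 0.46 0.5  0.54]
x0.12 [  3 632   4 531   0   0   0   0   0   0   0   0   0   0]
x0.16 [  3 627   1   1   0   0   0   0   0   0   0   0   0   0]
x0.20 [  0 380 380 344 361 375 373   0   0   0   0   0   0   0]
x0.24 [142 381 380 358 364 377 374   0   0   0   0   0   0   0]
x0.28 [138 373 372 354 353 376 373   0   0   0   0   0   0   0]
x0.32 [ 1 12 11  2  2  2  1  2  2  3  4  1  0  0]
x0.36 [31 32  9  3  2  2  3  2  2  2  2  2  3  1]
x0.40 [ 32  70  31   2   2 114 115  16  15   2   2   2   1   2]
x0.44 [602 564  77   2   2 112 113  51  20  27   2   2   2   2]
x0.48 [599 579  78  31   2   0 109 107  61  29  27  17   2   2]
x0.52 [509 391  78  78  30   0 107 106  61  62  20  21   3   1]
x0.56 [503  65  71  77  30   2  20  55  62  63  57  19  20   2]
x0.60 [77 70 71 77 77 26  3 40 63 62 58 21 22 15]
x0.64 [78 72 69 65 77 31  4 19 82 93 95 21 19 16]
x0.68 [ 79  78  65  64  79  77  28   3  97 108 107  20   3   4]
x0.72 [ 33  78  76  66  78  79  31   2  18 106   1   1   2   4]
```

```bash
python3 - <<'E'
import cv2,numpy as np
a=cv2.imread("pics/scene0.png");b=cv2.imread("pics/side0.png")
cv2.imwrite("pics/both0.png",cv2.resize(np.hstack([a,b]),(800,300),interpolation=cv2.INTER_AREA))
E
python3 - <<'E'
from h import *
for n in("scene","side"):
    c=camera(n)
    R=cv2.Rodrigues(np.array(c["rvec"]))[0];t=np.array(c["tvec"]).ravel();K=c["intrinsics"]
    v,u=np.mgrid[:420,:560];z=c["range_z"]
    P=np.stack([(u-K[0,2])/K[0,0]*z,(v-K[1,2])/K[1,1]*z,z],-1)
    W=(P-t)@R
    m=(z>0)&(W[...,0]>.18)&(W[...,0]<.3)&(W[...,1]>.08)&(W[...,1]<.3)&(W[...,2]>.05)
    if m.any(): print(n,m.sum(),u[m].min(),u[m].max(),v[m].min(),v[m].max(),W[m].min(0),W[m].max(0))
E
```

```text
scene 2787 123 201 112 292 [0.18961248 0.08000753 0.05046512] [0.27137221 0.2618614  0.38074281]
side 6044 395 465 90 259 [0.19160057 0.08002184 0.05020745] [0.27271707 0.26204644 0.38011766]
```

View pics/both0.png

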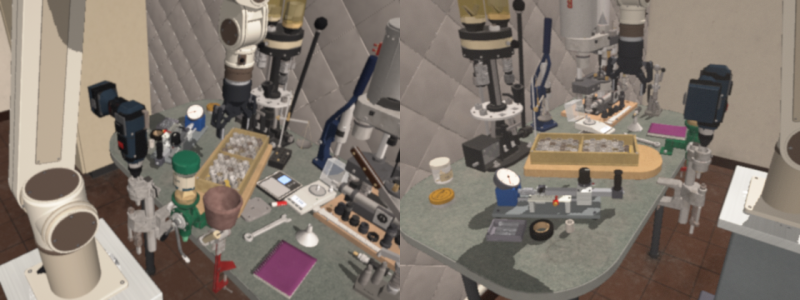

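```bash
python3 - <<'E'
from h import *
np.set_printoptions(precision=3,suppress=True)
for n in("scene","side"):
    c=camera(n)
    R=cv2.Rodrigues(np.array(c["rvec"]))[0];t=np.array(c["tvec"]).ravel();K=c["intrinsics"]
    v,u=np.mgrid[:420,:560];z=c["range_z"]
    P=np.stack([(u-K[0,2])/K[0,0]*z,(v-K[1,2])/K[1,1]*z,z],-1)
    W=(P-t)@R
    for x in np.arange(0,.6,.04):
        m=(z>0)&(abs(W[...,0]-x)<.02)&(abs(W[...,1])<.1)&(W[...,2]>.2)
        if m.any(): print(n,"%.2f"%x,W[m].min(0)[1:],W[m].max(0)[1:])
    if n=="scene": print(proj(c,(.489,.285,.098)),proj(c,(.409,.242,.088)),proj(c,(.5896,.344,.046)))
E
```

```text
scene 0.00 [-0.086  0.2  ] [0.1   0.564]
scene 0.04 [-0.086  0.201] [0.1  0.64]
scene 0.08 [0.064 0.269] [0.075 0.637]
scene 0.12 [0.065 0.406] [0.075 0.632]
scene 0.16 [0.067 0.583] [0.074 0.627]
scene 0.20 [0.054 0.2  ] [0.1   0.381]
scene 0.24 [-0.078  0.2  ] [0.1   0.381]
scene 0.28 [-0.097  0.206] [0.098 0.371]
scene 0.32 [-0.093  0.259] [-0.03   0.288]
scene 0.44 [-0.044  0.243] [0.044 0.615]
scene 0.48 [-0.046  0.293] [0.045 0.611]
scene 0.52 [-0.047  0.248] [0.01  0.607]
scene 0.56 [-0.039  0.243] [0.014 0.53 ]
[240.526 188.337] [223.421 210.209] [258.535 183.7  ]
side 0.20 [0.063 0.2  ] [0.1  0.38]
side 0.24 [0.067 0.201] [0.1  0.38]
side 0.28 [0.074 0.351] [0.098 0.373]
side 0.44 [-0.025  0.244] [0.037 0.511]
side 0.48 [-0.038  0.293] [0.041 0.511]
side 0.52 [-0.011  0.293] [0.04  0.509]
side 0.56 [-0.016  0.245] [0.025 0.5  ]
```

Emit:
{"fn": "arm_command", "kwargs": {"slide": [[0,0,-3],[6,-1,-5],[12,-2,-5],[18,-2.5,-5],[24,-3,-5]], "spin": [-10.5,-21,-31.5,-42,-52]}}

```text
clock: 2.22
eef_pos: [0.4697, 0.2418, 0.3003]
tool_rot: [0.323, 0.946, 0.0, 0.0]
ft_force: [1.3, -0.5, 0.2]
grip_width: 0.0856
grasp_force: 0.0
```

Emit:
{"fn": "arm_command", "kwargs": {"slide": [[0,0,0],[0,0,0],[0,0,0],[0,0,0],[0,0,0]], "spin": [-10,-20,-30,-30,-30]}}

```text
clock: 2.85
eef_pos: [0.47, 0.24, 0.3]
tool_rot: [0.071, 0.997, 0.0, 0.0]
ft_force: [0.5, 0.1, -0.9]
grip_width: 0.0855
grasp_force: 0.0
```

```bash
python3 - <<'E'
from h import *
np.set_printoptions(precision=4,suppress=True)
o=get_obs();print(o["clock"],o["eef_pos"],o["joint_pos"],o["tool_rot"])
c=camera("wrist");save(c,"wrist1.png");s=camera("side")
print(c["intrinsics"],c["tvec"],c["rvec"])
for th in ["tester","knob_grip","draw_slide","handle_grip","pointer_tip","red_mark"]:
    print(th,[(r["centre"],r["confidence"]) for r in landmark_of(c,th)[:2]])
R=cv2.Rodrigues(np.array(s["rvec"]))[0];t=np.array(s["tvec"]).ravel();K=s["intrinsics"]
v,u=np.mgrid[:420,:560];z=s["range_z"]
W=(np.stack([(u-K[0,2])/K[0,0]*z,(v-K[1,2])/K[1,1]*z,z],-1)-t)@R
for x in np.arange(.04,.5,.04):
    m=(z>0)&(abs(W[...,0]-x)<.02)&(abs(W[...,1]-x*.54)<.12)&(W[...,2]>.39)
    if m.any(): print("%.2f"%x,W[m].min(0)[1:],W[m].max(0)[1:])
E
```

```text
2.85 [0.47 0.24 0.3 ] [0.4721 0.282  0.1892 1.478  0.     0.6142] [0.071  0.9975 0.     0.    ]
[[325.1923   0.     280.4612]
 [  0.     325.1923 210.1224]
 [  0.       0.       1.    ]] [-0.3019 -0.4657  0.3004] [-2.1908 -1.9009 -0.2866]
tester [([341.8, 216.8], 0.84), ([422.1, 194.5], 0.23)]
knob_grip [([317.2, 208.6], 0.69)]
draw_slide [([369.0, 256.0], 0.57)]
handle_grip [([278.3, 129.7], 0.91), ([367.7, 257.1], 0.21)]
pointer_tip [([397.8, 243.6], 0.94), ([341.5, 216.1], 0.44)]
red_mark [([381.2, 216.5], 0.69)]
0.44 [0.1736 0.3901] [0.2781 0.5239]
0.48 [0.1909 0.3901] [0.3098 0.5236]
```

View pics/wrist1.png

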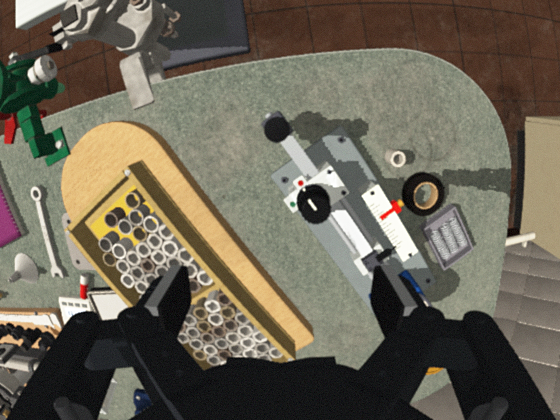

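```bash
cat >> h.py <<'E'
def wz(c,px,z):
    K=c["intrinsics"];R=cv2.Rodrigues(np.array(c["rvec"],float))[0];t=np.array(c["tvec"],float).ravel()
    v=np.array([px[0]-K[0,2],px[1]-K[1,2]])/K[0,0];r=np.hypot(*v)
    d=R.T@np.r_[np.sin(r)*v/max(r,1e-9),np.cos(r)];o=-R.T@t
    return o+d*(z-o[2])/d[2]
E
python3 - <<'E'
from h import *
np.set_printoptions(precision=4,suppress=True)
c=camera("wrist")
h=wz(c,(278.3,129.7),.088);ht=wz(c,(277,127),.114);k=wz(c,(317.2,208.6),.098);kt=wz(c,(315,203.5),.107)
s=wz(c,(369,256),.045);p=wz(c,(397.8,243.6),.060);m=wz(c,(381.2,216.5),.058);T=wz(c,(341.8,216.8),0)
for n,a in dict(h=h,ht=ht,k=k,kt=kt,s=s,p=p,m=m,T=T).items(): print(n,a, "rel h: ang %.1f len %.4f"%(np.degrees(np.arctan2(*(a-h)[1::-1])),np.hypot(*(a-h)[:2])))
print(-cv2.Rodrigues(np.array(c["rvec"]))[0].T@c["tvec"])
im=c["pixels"][90:290,240:440,::-1];cv2.imwrite("pics/w1c.png",cv2.resize(im,(600,600),interpolation=cv2.INTER_CUBIC))
E
```

```text
h [0.4124 0.2439 0.088 ] rel h: ang 0.0 len 0.0000
ht [0.4083 0.2435 0.114 ] rel h: ang -173.4 len 0.0041
k [0.4988 0.2731 0.098 ] rel h: ang 18.7 len 0.0912
kt [0.4902 0.2708 0.107 ] rel h: ang 19.0 len 0.0824
s [0.5904 0.3392 0.045 ] rel h: ang 28.2 len 0.2019
p [0.5717 0.3747 0.06  ] rel h: ang 39.4 len 0.2061
m [0.5326 0.354  0.058 ] rel h: ang 42.5 len 0.1630
T [0.5466 0.3135 0.    ] rel h: ang 27.4 len 0.1512
[0.395  0.2489 0.4244]
```

View pics/w1c.png

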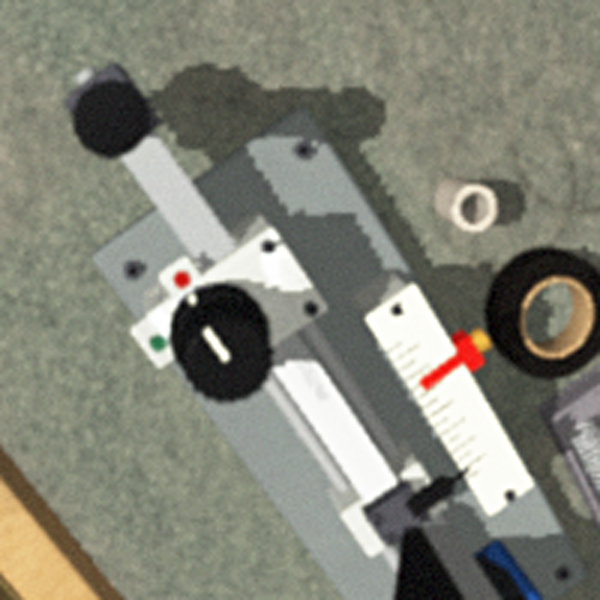

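Emit:
{"fn": "arm_command", "kwargs": {"slide": [[-0.5,0.7,2.5],[-1,1.5,5],[-1.5,2.5,8],[-2.2,3.5,11],[-2.2,3.5,13]], "spin": [0,0,0,0,0]}}

```text
clock: 3.92
eef_pos: [0.4966, 0.2719, 0.1682]
tool_rot: [0.07, 0.998, -0.0, -0.001]
ft_force: [0.2, 0.1, -0.5]
grip_width: 0.0855
grasp_force: 0.0
```

Emit:
{"fn": "arm_command", "kwargs": {"slide": [[0,0,0],[0,0,0],[0,0,0],[0,0,0],[0,0,0]], "spin": [0,0,0,0,0]}}

```text
clock: 4.55
eef_pos: [0.4969, 0.2716, 0.1706]
tool_rot: [0.07, 0.998, 0.0, 0.0]
ft_force: [-0.3, 0.0, -0.8]
grip_width: 0.0855
grasp_force: 0.0
```

```bash
python3 - <<'E'
from h import *
np.set_printoptions(precision=4,suppress=True)
o=get_obs();print(o["clock"],o["eef_pos"],o["joint_pos"],o["ft_force"])
c=camera("wrist");a=c["pixels"]
cv2.imwrite("pics/w2.png",cv2.resize(a[60:360,80:480,::-1],(800,600),interpolation=cv2.INTER_CUBIC))
for th,z in [("knob_grip",.098),("handle_grip",.088),("draw_slide",.045),("pointer_tip",.06),("red_mark",.058),("tester",0)]:
    print(th,[(r["centre"],round(r["confidence"],2),wz(c,r["centre"],z)) for r in landmark_of(c,th)[:2]])
E
```

```text
4.55 [0.4969 0.2716 0.1706] [ 0.5003  0.4144  0.0405  1.196  -0.      0.6401] [-0.2615  0.025  -0.8224]
knob_grip [([285.8, 231.4], 0.92, array([0.4971, 0.2734, 0.098 ]))]
handle_grip [([219.2, 106.2], 0.89, array([0.4118, 0.2427, 0.088 ]))]
draw_slide [([369.2, 293.5], 0.66, array([0.5896, 0.3395, 0.045 ])), ([443.2, 205.9], 0.32, array([0.5145, 0.4113, 0.045 ]))]
pointer_tip [([334.5, 236.8], 0.33, array([0.5216, 0.3093, 0.06  ]))]
red_mark [([386.6, 243.0], 0.61, array([0.5347, 0.3526, 0.058 ]))]
tester [([334.4, 237.9], 0.74, array([0.5483, 0.3165, 0.    ]))]
```

View pics/w2.png

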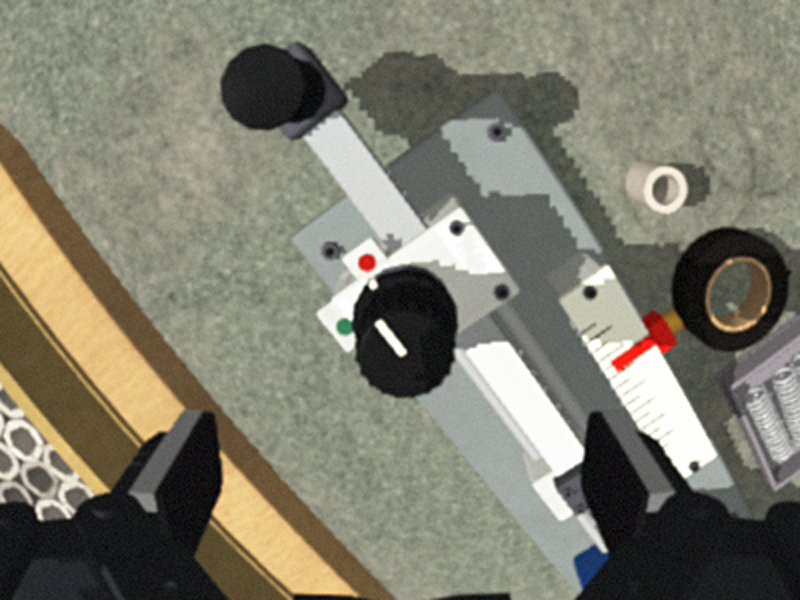

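Emit:
{"fn": "arm_command", "kwargs": {"slide": [[0,0.15,2],[0,0.15,4],[0,0.15,6],[0,0.15,7.0],[0,0.15,7.0]], "spin": [0,0,0,0,0]}}

```text
clock: 5.52
eef_pos: [0.4964, 0.2728, 0.0993]
tool_rot: [0.07, 0.998, -0.0, -0.001]
ft_force: [-0.4, 0.3, 0.2]
grip_width: 0.085
grasp_force: 0.0
```

Emit:
{"fn": "arm_command", "kwargs": {"slide": [[0,0,0],[0,0,0],[0,0,0],[0,0,0],[0,0,0]], "spin": [0,0,0,0,0], "jaw": 2.0}}

```text
clock: 6.15
eef_pos: [0.4972, 0.273, 0.1004]
tool_rot: [0.07, 0.998, 0.0, 0.0]
ft_force: [0.2, -1.7, 1.8]
grip_width: 0.0302
grasp_force: 59.1
```

Emit:
{"fn": "arm_command", "kwargs": {"slide": [[0,0,0],[0,0,0],[0,0,0],[0,0,0],[0,0,0]], "spin": [0,0,0,0,0]}}

```text
clock: 6.78
eef_pos: [0.4971, 0.273, 0.1001]
tool_rot: [0.07, 0.998, -0.0, 0.0]
ft_force: [1.7, -1.4, 1.5]
grip_width: 0.0302
grasp_force: 59.1
```

Emit:
{"fn": "arm_command", "kwargs": {"slide": [[0,0,0.3],[0,0,0.6],[0,0,0.8],[0,0,0.8],[0,0,0.8]], "spin": [0,0,0,0,0]}}

```text
clock: 7.4
eef_pos: [0.4972, 0.273, 0.093]
tool_rot: [0.07, 0.998, 0.0, 0.001]
ft_force: [-0.2, -3.5, 10.4]
grip_width: 0.0302
grasp_force: 60.4
```

Emit:
{"fn": "arm_command", "kwargs": {"slide": [[0,0,0],[0,0,0],[0,0,0],[0,0,0],[0,0,0]], "spin": [-8,-18,-28,-38,-48]}}

```text
clock: 8.02
eef_pos: [0.4972, 0.2728, 0.093]
tool_rot: [-0.345, 0.939, -0.0, 0.0]
ft_force: [-0.0, -4.3, 9.6]
grip_width: 0.0304
grasp_force: 60.3
```

Emit:
{"fn": "arm_command", "kwargs": {"slide": [[0,0,0],[0,0,0],[0,0,0],[0,0,0],[0,0,0]], "spin": [-8,-16,-21,-21,-21]}}

```text
clock: 8.65
eef_pos: [0.4972, 0.2727, 0.093]
tool_rot: [-0.507, 0.862, -0.001, 0.0]
ft_force: [0.8, -4.3, 9.4]
grip_width: 0.0304
grasp_force: 60.2
```

Emit:
{"fn": "arm_command", "kwargs": {"slide": [[0,0,-0.3],[0,0,-0.6],[0,0,-0.8],[0,0,-0.8],[0,0,-0.8]], "spin": [0,0,0,0,0]}}

```text
clock: 9.28
eef_pos: [0.4972, 0.2726, 0.0997]
tool_rot: [-0.507, 0.862, -0.001, -0.0]
ft_force: [3.3, -4.5, 2.6]
grip_width: 0.0304
grasp_force: 59.7
```

Emit:
{"fn": "arm_command", "kwargs": {"slide": [[0,0,0],[0,0,0],[0,0,0],[0,0,0],[0,0,0]], "spin": [0,0,0,0,0], "jaw": 8.5}}

```text
clock: 9.9
eef_pos: [0.4967, 0.2732, 0.1]
tool_rot: [-0.508, 0.862, 0.0, -0.0]
ft_force: [-0.2, -0.5, -1.1]
grip_width: 0.0849
grasp_force: 0.0
```

Emit:
{"fn": "arm_command", "kwargs": {"slide": [[0,0,-2],[0,0,-4],[0,0,-6],[0,0,-7],[0,0,-7]], "spin": [0,0,0,10,20]}}

```text
clock: 10.52
eef_pos: [0.4975, 0.2735, 0.1714]
tool_rot: [-0.348, 0.938, 0.0, 0.001]
ft_force: [-0.6, 0.0, -0.3]
grip_width: 0.0851
grasp_force: 0.0
```

Emit:
{"fn": "arm_command", "kwargs": {"slide": [[0,0,0],[0,0,0],[0,0,0],[0,0,0],[0,0,0]], "spin": [10,13,13,13,13]}}

```text
clock: 11.15
eef_pos: [0.4969, 0.2731, 0.17]
tool_rot: [-0.242, 0.97, 0.0, -0.0]
ft_force: [0.3, 0.1, 0.1]
grip_width: 0.0851
grasp_force: 0.0
```

```bash
python3 - <<'E'
from h import *
np.set_printoptions(precision=4,suppress=True)
o=get_obs();print(o["clock"],o["eef_pos"],o["tool_rot"],o["joint_pos"],o["ft_force"])
c=camera("wrist");a=c["pixels"]
cv2.imwrite("pics/w3.png",cv2.resize(a[60:360,80:480,::-1],(800,600),interpolation=cv2.INTER_CUBIC))
for th,z in [("knob_grip",.098),("handle_grip",.088),("draw_slide",.045),("pointer_tip",.06),("red_mark",.058),("tester",0)]:
    print(th,[(r["centre"],round(r["confidence"],2),wz(c,r["centre"],z)) for r in landmark_of(c,th)[:2]])
E
```

```text
11.15 [0.4969 0.2731 0.17  ] [-0.2421  0.9702  0.     -0.    ] [0.5026 0.4168 0.0428 1.1968 0.     0.0134] [0.2792 0.1026 0.0549]
knob_grip [([297.7, 325.7], 0.61, array([0.5573, 0.3183, 0.098 ]))]
handle_grip [([304.2, 93.2], 0.91, array([0.4121, 0.2431, 0.088 ])), ([397.9, 228.4], 0.17, array([0.4592, 0.3457, 0.088 ]))]
draw_slide [([296.0, 322.2], 0.58, array([0.5887, 0.337 , 0.045 ]))]
pointer_tip [([335.5, 336.6], 0.83, array([0.5777, 0.372 , 0.06  ]))]
red_mark [([343.5, 290.7], 0.47, array([0.5328, 0.3517, 0.058 ]))]
tester [([297.5, 255.5], 0.85, array([0.5442, 0.3159, 0.    ]))]
```

View pics/w3.png

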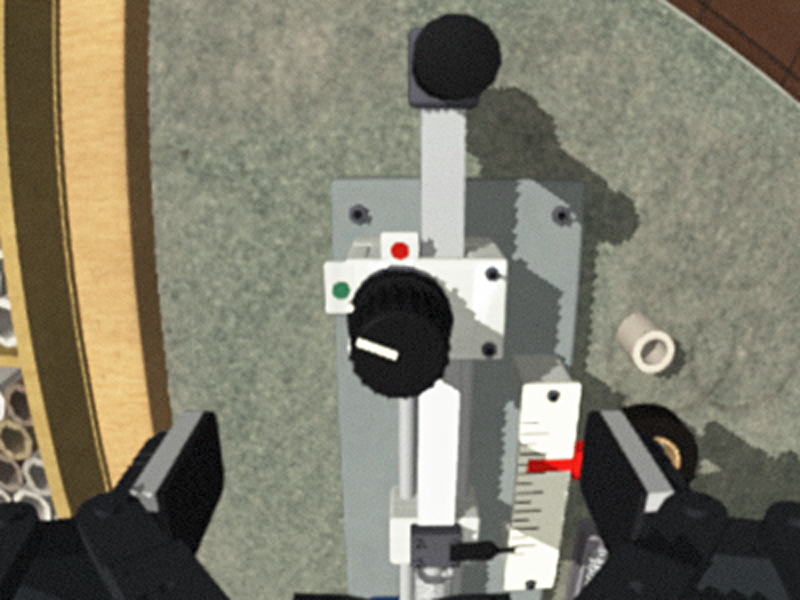

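```bash
python3 - <<'E'
from h import *
np.set_printoptions(precision=4,suppress=True)
from scipy.optimize import least_squares,fsolve
D=[(.5,.25,.2406,.005),(.5277,.3,.282,.1892),(.5663,.1706,.4144,.0405),(.567,.17,.4168,.0428)]
f=lambda p:[e for r,z,a,b in D for e in(p[0]*np.sin(a)+p[1]*np.cos(a-b)+p[2]-r, p[0]*np.cos(a)-p[1]*np.sin(a-b)+p[3]-z)]
s=least_squares(f,[.4,.4,0,.2]);p=s.x;print(p,s.cost)
for r,z in((.477,.088),(.43,.088)):
    q=fsolve(lambda q:[p[0]*np.sin(q[0])+p[1]*np.cos(q[0]-q[1])+p[2]-r,p[0]*np.cos(q[0])-p[1]*np.sin(q[0]-q[1])+p[3]-z],[.3,0])
    print(r,q,"pitch",q[0]-q[1],"elbow r,z-Lt",p[0]*np.sin(q[0]),p[0]*np.cos(q[0])+p[3])
n=0
for name in("scene","side"):
    c=camera(name);R=cv2.Rodrigues(np.array(c["rvec"]))[0];t=np.array(c["tvec"]).ravel();K=c["intrinsics"]
    v,u=np.mgrid[:420,:560];z=c["range_z"]
    W=((np.stack([(u-K[0,2])/K[0,0]*z,(v-K[1,2])/K[1,1]*z,z],-1)-t)@R)[z>0]
    az=.535;al=W[:,0]*np.cos(az)+W[:,1]*np.sin(az);la=-W[:,0]*np.sin(az)+W[:,1]*np.cos(az)
    for r in np.arange(.02,.72,.05):
        m=(abs(al-r)<.025)&(abs(la)<.08)&(W[:,2]>.1)
        if m.any(): zz=np.sort(W[m,2]); print(name,"%.2f"%r,zz[0],zz[-1],"lowest arm>.40:",zz[zz>.40][:1])
E
```

```text
[ 0.5041  0.3906 -0.0006 -0.1482] 7.252126315683874e-07
0.477 [ 0.3409 -0.3171] pitch 0.6580675498547479 elbow r,z-Lt 0.16856520296569968 0.32687861183913147
0.43 [ 0.2628 -0.4337] pitch 0.6965260791425123 elbow r,z-Lt 0.1309783617264853 0.3385836057389999
scene 0.02 0.1009144522135227 0.4812818949982525 lowest arm>.40: [0.4]
scene 0.07 0.2730834128791986 0.5916359299745726 lowest arm>.40: [0.4]
scene 0.12 0.30713893073240567 0.6281763914428071 lowest arm>.40: [0.4]
scene 0.17 0.4223434075351325 0.6221518678472863 lowest arm>.40: [0.4223]
scene 0.22 0.10001654825977357 0.6119431462487737 lowest arm>.40: [0.5386]
scene 0.27 0.13633509531194946 0.3809223532504917 lowest arm>.40: []
scene 0.32 0.2931847948171794 0.5946452399237285 lowest arm>.40: [0.5931]
scene 0.37 0.3424969805532926 0.593704164726917 lowest arm>.40: [0.574]
scene 0.42 0.5562649021367463 0.584684779372872 lowest arm>.40: [0.5563]
scene 0.47 0.10027667859277764 0.5742089118838025 lowest arm>.40: [0.5395]
scene 0.52 0.2258567518793331 0.5646217080524149 lowest arm>.40: [0.4]
scene 0.57 0.10068297550125839 0.5549265812026
[... 245 characters left out ...]
0.12 0.29860136759216277 0.41757917415347 lowest arm>.40: [0.4003]
side 0.17 0.41651088403703 0.5318421702886298 lowest arm>.40: [0.4165]
side 0.22 0.10022588719658787 0.38009026877333235 lowest arm>.40: []
side 0.27 0.1000200088923245 0.38031951315393137 lowest arm>.40: []
side 0.32 0.32729078867648725 0.3773245201599048 lowest arm>.40: []
side 0.37 0.30011111554003717 0.3737091339777094 lowest arm>.40: []
side 0.47 0.10009884961581002 0.11466889030652935 lowest arm>.40: []
side 0.52 0.27900939216998766 0.525494095906186 lowest arm>.40: [0.4003]
side 0.57 0.10019356557446155 0.5252875488365857 lowest arm>.40: [0.4001]
side 0.62 0.27880911210867887 0.5246929504704168 lowest arm>.40: [0.4001]
```

Emit:
{"fn": "arm_command", "kwargs": {"slide": [[2,0.3,0],[5,0.7,0],[8,1.2,0],[9,1.4,0],[9,1.4,0]], "spin": [-8,-16,-24,-32,-32]}}

```text
clock: 12.22
eef_pos: [0.4104, 0.2431, 0.1703]
tool_rot: [-0.499, 0.866, -0.0, 0.0]
ft_force: [0.2, -0.3, 0.7]
grip_width: 0.085
grasp_force: 0.0
```

```bash
python3 - <<'E'
from h import *
np.set_printoptions(precision=4,suppress=True)
o=get_obs();print(o["clock"],o["eef_pos"],o["tool_rot"],o["joint_pos"],o["ft_force"])
c=camera("wrist")
for th,z in [("handle_grip",.088)]:
    print(th,[(r["centre"],round(r["confidence"],2),wz(c,r["centre"],z)) for r in landmark_of(c,th)[:2]])
E
```

```text
12.225 [0.4104 0.2431 0.1703] [-0.4995  0.8663 -0.      0.0002] [ 0.5348  0.247  -0.2014  1.1219 -0.     -0.5112] [ 0.2079 -0.3447  0.7278]
handle_grip [([280.3, 230.7], 0.87, array([0.4117, 0.244 , 0.088 ]))]
```

Emit:
{"fn": "arm_command", "kwargs": {"slide": [[0,0.05,2],[0,0.05,4.5],[0,0.05,7],[0,0.05,8.2],[0,0.05,8.2]], "spin": [0,0,0,0,0]}}

```text
clock: 12.95
eef_pos: [0.4103, 0.2433, 0.0873]
tool_rot: [-0.5, 0.866, -0.0, -0.001]
ft_force: [0.3, -0.3, 0.3]
grip_width: 0.0847
grasp_force: 0.0
```

Emit:
{"fn": "arm_command", "kwargs": {"slide": [[0,0,0],[0,0,0],[0,0,0],[0,0,0],[0,0,0]], "spin": [0,0,0,0,0], "jaw": 1.0}}

```text
clock: 13.58
eef_pos: [0.4103, 0.2438, 0.0887]
tool_rot: [-0.5, 0.866, 0.0, 0.0]
ft_force: [-2.7, -0.0, 5.4]
grip_width: 0.0209
grasp_force: 58.4
```

Emit:
{"fn": "arm_command", "kwargs": {"slide": [[0,0,0],[0,0,0],[0,0,0],[0,0,0],[0,0,0]], "spin": [0,0,0,0,0]}}

```text
clock: 14.2
eef_pos: [0.4103, 0.2438, 0.0887]
tool_rot: [-0.5, 0.866, 0.0, 0.0]
ft_force: [-2.2, 0.2, 5.7]
grip_width: 0.0208
grasp_force: 58.4
```

```bash
python3 - <<'E'
from h import *
np.set_printoptions(precision=4,suppress=True)
o=get_obs();print(o["clock"],o["eef_pos"],o["tool_rot"],o["ft_force"],o["grip_width"])
c=camera("wrist");s=camera("side")
th=np.radians(28);e=np.array([np.cos(th),np.sin(th),0])
for n,q in(("w",c),("s",s)):
    g={}
    for t,z in [("pointer_tip",.06),("red_mark",.058)]:
        g[t]=[(np.array(r["centre"]),round(r["confidence"],2),(wz if n=="w" else atz)(q,r["centre"],z)) for r in landmark_of(q,t)[:2]]
        print(n,t,g[t])
    try: print("dist",(g["pointer_tip"][0][2]-g["red_mark"][0][2])@e)
    except Exception as x: print(x)
E
```

```text
14.2 [0.4103 0.2438 0.0887] [-0.5001  0.866   0.0004  0.0004] [-2.2235  0.2101  5.7081] 0.020815818702726904
w pointer_tip []
w red_mark []
list index out of range
s pointer_tip [(array([194.3, 274.9]), 0.74, array([0.5705, 0.3806, 0.06  ]))]
s red_mark [(array([219.8, 272.2]), 0.53, array([0.536 , 0.3481, 0.058 ]))]
dist 0.04568840992076545
```

Emit:
{"fn": "arm_command", "kwargs": {"slide": [[0.68,0.42,0],[1.36,0.85,0],[2.03,1.27,0],[2.71,1.7,0],[3.39,2.12,0]], "spin": [0,0,0,0,0]}}

```text
clock: 15.12
eef_pos: [0.3783, 0.2267, 0.0888]
tool_rot: [-0.5, 0.866, 0.0, 0.004]
ft_force: [8.6, 4.9, -5.5]
grip_width: 0.0207
grasp_force: 59.0
```

Emit:
{"fn": "arm_command", "kwargs": {"slide": [[0,0,0],[0,0,0],[0,0,0],[0,0,0],[0,0,0]], "spin": [0,0,0,0,0]}}

```text
clock: 15.75
eef_pos: [0.3783, 0.2267, 0.0888]
tool_rot: [-0.5, 0.866, 0.0, 0.004]
ft_force: [6.2, 5.1, -3.8]
grip_width: 0.0209
grasp_force: 59.1
```

```bash
python3 - <<'E'
from h import *
np.set_printoptions(precision=4,suppress=True)
o=get_obs();print(o["clock"],o["eef_pos"],o["tool_rot"],o["ft_force"],o["grip_width"])
c=camera("wrist");s=camera("side");k=camera("scene")
e=np.array([np.cos(np.radians(28)),np.sin(np.radians(28)),0])
for n,q in(("w",c),("s",s),("sc",k)):
    g={}
    for t,z in [("pointer_tip",.06),("red_mark",.058)]:
        g[t]=[(np.array(r["centre"]),round(r["confidence"],2),(wz if n=="w" else atz)(q,r["centre"],z)) for r in landmark_of(q,t)[:2]]
        print(n,t,g[t])
    try: print("dist",(g["pointer_tip"][0][2]-g["red_mark"][0][2])@e)
    except Exception as x: print(x)
a=s["pixels"][250:310,170:270,::-1];b=k["pixels"][150:210,200:300,::-1]
w=cv2.resize(c["pixels"][:,:,::-1],(0,0),fx=.7,fy=.7)[:200,:400]
cv2.imwrite("pics/d1.png",np.vstack([cv2.resize(a,(800,400),interpolation=cv2.INTER_CUBIC)[:400],np.hstack([cv2.resize(b,(400,200),interpolation=cv2.INTER_CUBIC),cv2.resize(c["pixels"][:,:,::-1],(400,200))])]))
E
```

```text
15.75 [0.3783 0.2267 0.0888] [-0.5     0.866   0.0003  0.0039] [ 6.2054  5.0952 -3.8382] 0.020946307976876063
w pointer_tip []
w red_mark []
list index out of range
s pointer_tip [(array([213.9, 274.9]), 0.64, array([0.539 , 0.3626, 0.06  ]))]
s red_mark [(array([221.6, 272.5]), 0.51, array([0.5325, 0.3473, 0.058 ]))]
dist 0.012946777571254005
sc pointer_tip [(array([242.5, 184.3]), 0.59, array([0.5395, 0.3484, 0.06  ]))]
sc red_mark []
list index out of range
```

View pics/d1.png

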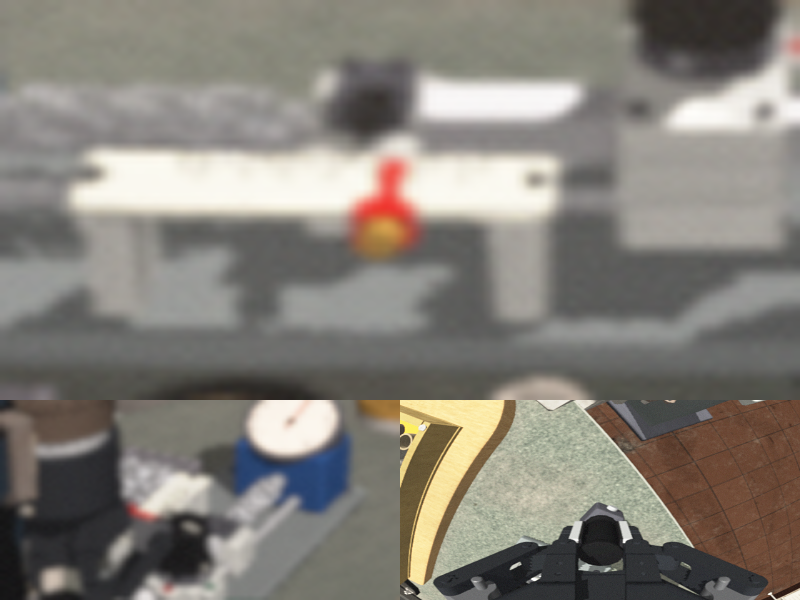

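```bash
python3 - <<'E'
import cv2,numpy as np
a=cv2.imread("pics/w3.png").astype(int)
g=a.sum(2)//3
red=(a[...,2]-np.maximum(a[...,0],a[...,1]))
r=red[440:490,525:575]; ys=np.arange(440,490)
for c in(530,540,550,560):
    w=np.clip(red[440:490,c-2:c+3].sum(1)-100,0,None); print("red col",c,(w*ys).sum()/w.sum(), (w>w.max()/2).sum())
for c in(480,490,496,502,508,512,516):
    col=g[530:575,c-1:c+2].mean(1); w=np.clip(np.median(col)-15-col,0,None); print("ptr col",c,(w*np.arange(530,575)).sum()/max(w.sum(),1),w.sum(),w.max())
for c in(522,530,540,548,556): print("scale col",c,g[400:590:3,c])
# edge: tick rows
p=g[410:590,518:530].mean(1); print([410+i for i in range(1,179) if p[i]<p[i-1] and p[i]<=p[i+1]])
E
```

```text
red col 530 466.10527854949555 11
red col 540 465.6688732774926 11
red col 550 464.62738777459407 10
red col 560 464.7677108433735 11
ptr col 480 550.4450304259635 821.6666666666666 53.33333333333333
ptr col 490 549.4914625092798 898.0000000000001 58.66666666666667
ptr col 496 549.3199013157895 405.3333333333333 66.33333333333333
ptr col 502 549.4483282674771 219.33333333333337 59.66666666666667
ptr col 508 545.2013939838591 908.6666666666665 145.0
ptr col 512 549.3718150361749 1059.6666666666667 186.33333333333334
ptr col 516 546.2280701754386 322.9999999999999 65.66666666666666
scale col 522 [219 223 225 232 241 247 250 243 246 254 254 239 248 254 232 153 184 171
 108 181 190 153 157 195 154 157 192 160 129 189 178 133 173 174 102 186
 175 121 179 173 111 188 166 118 194 235 233 254 214 227 253 230 247 251
 251 250 251 251 251 251 253 255 255 216]
scale col 530 [251 251 251 251 251 251 252 240 238 253 253 225 245 253 241 232 215 158
 107 172 103  62  63  63  79 169 186 163 141 188 171 132 180 170 144 181
 170 122 181 184 174 187 153 118 185 193 245 254 216 235 253 251 251 251
 251 
[... 252 characters left out ...]
2 251 251 251 251
 251 251 251 250 251 251 252 254 254 166]
scale col 548 [211 254 252 251 251 251 251 251 251 251 250 233 249 251 251 251 251 250
 249 247 155  78  66  71 165 190 182 186 185 182 186 182 184 183 182 182
 181 184 184 184 186 181 185 181 181 183 184 181 199 253 252 251 251 251
 251 251 251 251 251 251 251 254 252  91]
scale col 556 [133 252 253 251 250 251 251 251 251 251 251 251 251 251 251 251 251 251
 253 243 146  89  90  77 162 187 184 185 184 181 183 187 183 184 183 183
 183 180 189 182 184 187 186 184 187 186 184 188 185 190 250 255 255 249
 228 186 174 162 141 112  88 101 100 124]
[422, 428, 434, 445, 454, 465, 473, 483, 493, 502, 511, 520, 528, 545, 553, 560, 564, 583]
```

```bash
python3 - <<'E'
from h import *
np.set_printoptions(precision=4,suppress=True)
# poses of wrist camera at the w3 shot: TCP (.4969,.2731,.17), yaw 208.02 ; derive from the present camera-in-tool transform
o=get_obs();c=camera("wrist")
from scipy.spatial.transform import Rotation as Ro
R=cv2.Rodrigues(np.array(c["rvec"]))[0];C=-R.T@np.array(c["tvec"]).ravel()
Rt=Ro.from_quat(o["tool_rot"]).as_matrix();X=Rt.T@(C-o["eef_pos"]);Q=Rt.T@R.T
def dist(quat,pos,pp,pm):
    T=Ro.from_quat(quat).as_matrix();Rc=T@Q;Cc=np.array(pos)+T@X
    d=dict(c);d["rvec"]=cv2.Rodrigues(Rc.T)[0].ravel();d["tvec"]=-Rc.T@Cc
    e=np.array([np.cos(np.radians(28)),np.sin(np.radians(28)),0]);
    for zp in(.058,.060,.062):
        for zm in(.058,.060): print(zp,zm,"%.4f"%((wz(d,pp,zp)-wz(d,pm,zm))@e),wz(d,pp,zp),wz(d,pm,zm))
f=lambda u,v:(79.75+u/2,59.75+v/2)
dist([-.2421,.9702,0,0],[.4969,.2731,.17],f(512,549.4),f(530,465.8))
dist([.071,.9975,0,0],[.47,.24,.3],(399.2,242.7),(381.7,217.7))
E
```

```text
0.058 0.058 0.0462 [0.5758 0.3723 0.058 ] [0.5331 0.3542 0.058 ]
0.058 0.06 0.0475 [0.5758 0.3723 0.058 ] [0.5322 0.3532 0.06  ]
0.06 0.058 0.0446 [0.5746 0.3712 0.06  ] [0.5331 0.3542 0.058 ]
0.06 0.06 0.0458 [0.5746 0.3712 0.06  ] [0.5322 0.3532 0.06  ]
0.062 0.058 0.0429 [0.5733 0.37   0.062 ] [0.5331 0.3542 0.058 ]
0.062 0.06 0.0442 [0.5733 0.37   0.062 ] [0.5322 0.3532 0.06  ]
0.058 0.058 0.0437 [0.5703 0.3785 0.058 ] [0.5328 0.3559 0.058 ]
0.058 0.06 0.0447 [0.5703 0.3785 0.058 ] [0.5321 0.3553 0.06  ]
0.06 0.058 0.0425 [0.5693 0.3778 0.06  ] [0.5328 0.3559 0.058 ]
0.06 0.06 0.0435 [0.5693 0.3778 0.06  ] [0.5321 0.3553 0.06  ]
0.062 0.058 0.0414 [0.5684 0.3771 0.062 ] [0.5328 0.3559 0.058 ]
0.062 0.06 0.0423 [0.5684 0.3771 0.062 ] [0.5321 0.3553 0.06  ]
```

Emit:
{"fn": "arm_command", "kwargs": {"slide": [[0.17,0.11,0],[0.34,0.21,0],[0.51,0.32,0],[0.68,0.42,0],[0.68,0.42,0]], "spin": [0,0,0,0,0]}}

```text
clock: 16.88
eef_pos: [0.3715, 0.2231, 0.0888]
tool_rot: [-0.5, 0.866, 0.0, 0.004]
ft_force: [8.7, 5.5, -4.2]
grip_width: 0.0205
grasp_force: 59.0
```

Emit:
{"fn": "arm_command", "kwargs": {"slide": [[0,0,0],[0,0,0],[0,0,0],[0,0,0],[0,0,0]], "spin": [0,0,0,0,0]}}

```text
clock: 17.5
eef_pos: [0.3716, 0.2232, 0.0888]
tool_rot: [-0.5, 0.866, 0.0, 0.004]
ft_force: [8.1, 7.1, -5.7]
grip_width: 0.0208
grasp_force: 59.0
```

```bash
python3 - <<'E'
from h import *
np.set_printoptions(precision=4,suppress=True)
o=get_obs();print(o["clock"],o["eef_pos"],o["tool_rot"],o["ft_force"],o["grip_width"])
e=np.array([np.cos(np.radians(28)),np.sin(np.radians(28)),0]);print("drawn",(np.array([.4103,.2438,.0887])-o["eef_pos"])@e)
S=[camera("side") for _ in range(4)];im=np.mean([s["pixels"].astype(float) for s in S],0);s=S[-1]
for t,z in (("pointer_tip",.06),("red_mark",.058)):
    for q in S[1:]: print(t,[(r["centre"],round(r["confidence"],2)) for r in landmark_of(q,t)[:1]])
for d in(0,.0363,.0445):
    print("proj tip",d,proj(s,np.array([.573,.3735,.06])-d*e))
print("mark",proj(s,(.5329,.3545,.058)),proj(s,(.5329,.3545,.06)))
k=camera("scene")["pixels"][165:205,215:265,::-1]
a=im[255:300,190:250,::-1].astype(np.uint8);b=cv2.imread("pics/side0.png")[255:300,170:230]
cv2.imwrite("pics/d2.png",np.vstack([cv2.resize(np.hstack([a,b]),(800,300),interpolation=cv2.INTER_CUBIC),cv2.resize(k,(375,300),interpolation=cv2.INTER_CUBIC).copy() if 0 else np.hstack([cv2.resize(k,(375,300),interpolation=cv2.INTER_CUBIC),np.zeros((300,425,3),np.uint8)])]))
E
```

```text
17.5 [0.3716 0.2232 0.0888] [-0.5     0.866   0.0002  0.0043] [ 8.0567  7.1126 -5.6679] 0.020849878890882394
drawn 0.04384016187792715
pointer_tip [([220.0, 270.3], 0.59)]
pointer_tip [([216.6, 273.0], 0.6)]
pointer_tip [([218.1, 270.9], 0.89)]
red_mark [([255.7, 241.2], 0.69)]
red_mark [([221.8, 272.2], 0.53)]
red_mark [([325.7, 250.2], 0.75)]
proj tip 0 [195.5592 272.5191]
proj tip 0.0363 [214.9754 272.8482]
proj tip 0.0445 [219.3628 272.9226]
mark [219.1857 274.4504] [219.1338 273.5788]
```

View pics/d2.png

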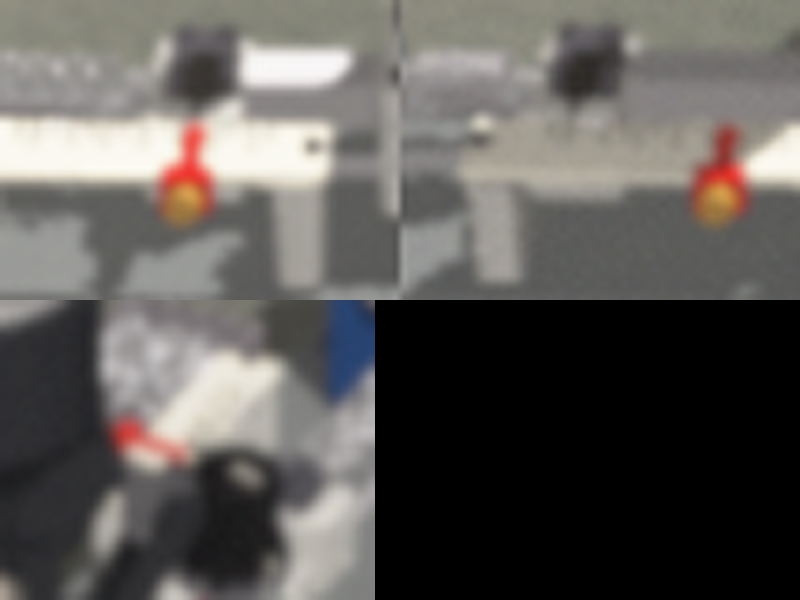

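```bash
python3 - <<'E'
from h import *
np.set_printoptions(precision=2,suppress=True)
S=[camera("side") for _ in range(8)];im=np.mean([s["pixels"].astype(float) for s in S],0);s=S[0]
e=np.array([np.cos(np.radians(28)),np.sin(np.radians(28)),0]);n=np.array([-e[1],e[0],0])
m=np.array([.5329,.3545,.058])
print("band line",[proj(s,m+n*y) for y in(-.02,-.01,0,.01)]," 3mm:",proj(s,m+.003*e)-proj(s,m))
x=np.arange(205,235)
for r in range(264,281):
    row=im[r,205:235];g=row.mean(1);red=np.clip(row[:,0]-row[:,1:].max(1)-30,0,None);dk=np.clip(105-g,0,None)
    print(r,"red %.2f (%.0f)"%((red*x).sum()/max(red.sum(),1e-6),red.sum()),"dark %.2f (%.0f)"%((dk*x).sum()/max(dk.sum(),1e-6),dk.sum()),g[8:22].astype(int))
E
```

```text
band line [array([220.49, 268.14]), array([219.84, 271.26]), array([219.19, 274.45]), array([218.52, 277.71])]  3mm: [-1.61 -0.03]
264 red 0.00 (0) dark 220.05 (290) [176 171 135  97  77  67  59  56  56  63  77  97 140 207]
265 red 0.00 (0) dark 219.77 (326) [173 155 116  85  70  61  55  54  54  61  77  98 144 211]
266 red 0.00 (0) dark 219.74 (349) [155 133 102  80  67  57  54  54  55  61  73  93 140 203]
267 red 0.00 (0) dark 219.70 (373) [141 119  94  78  65  57  53  53  55  60  69  88 129 178]
268 red 0.00 (0) dark 219.57 (357) [137 116  93  78  66  57  53  53  56  64  74  93 122 148]
269 red 0.00 (0) dark 219.05 (207) [134 119 102  91  80  69  61  63  74  89 110 133 150 148]
270 red 0.00 (0) dark 219.07 (47) [136 129 121 115 108  94  82  91 109 133 165 186 191 168]
271 red 0.00 (0) dark 0.00 (0) [152 144 138 135 128 113 105 124 151 176 203 218 210 177]
272 red 0.00 (0) dark 0.00 (0) [188 175 168 162 150 137 137 162 190 207 218 220 210 182]
273 red 218.83 (70) dark 0.00 (0) [224 217 212 200 177 161 164 189 211 219 220 219 217 210]
274 red 218.64 (220) dark 0.00 (0) [238 236 233 217 183 157 155 184 214 225 229 229 233 233]
275 red 218.56 (321) dark 0.00 (0) [244 244 239 217 174 140 141 176 211 229 236 238 241 240]
276 red 218.40 (318) dark 0.00 (0) [245 246 242 220 172 134 147 187 219 235 242 243 244 242]
277 red 218.25 (277) dark 0.00 (0) [246 246 244 226 179 137 157 202 230 241 245 246 246 244]
278 red 218.10 (272) dark 0.00 (0) [245 243 239 219 175 137 162 212 237 244 246 246 246 245]
279 red 217.78 (420) dark 0.00 (0) [243 230 209 185 152 128 154 198 229 241 246 246 246 246]
280 red 217.53 (739) dark 0.00 (0) [231 198 165 143 126 117 132 165 200 230 240 242 242 242]
```

Emit:
{"fn": "arm_command", "kwargs": {"slide": [[0.02,0.01,0],[0.04,0.03,0],[0.05,0.03,0],[0.05,0.03,0],[0.05,0.03,0]], "spin": [0,0,0,0,0]}}

```text
clock: 19.08
eef_pos: [0.3713, 0.223, 0.0888]
tool_rot: [-0.5, 0.866, 0.0, 0.004]
ft_force: [8.4, 6.1, -5.9]
grip_width: 0.0204
grasp_force: 59.0
```

Emit:
{"fn": "arm_command", "kwargs": {"slide": [[0,0,0],[0,0,0],[0,0,0],[0,0,0],[0,0,0]], "spin": [0,0,0,0,0]}}

```text
clock: 19.7
eef_pos: [0.3714, 0.223, 0.0888]
tool_rot: [-0.5, 0.866, 0.0, 0.005]
ft_force: [9.2, 5.3, -5.7]
grip_width: 0.0204
grasp_force: 59.0
```

```bash
python3 - <<'E'
from h import *
o=get_obs();e=np.array([np.cos(np.radians(28)),np.sin(np.radians(28)),0]);print(o["clock"],"drawn",(np.array([.4103,.2438,.0887])-o["eef_pos"])@e,o["joint_vel"],o["grasp_force"])
print(job_done())
E
```

```text
19.7 drawn 0.044133044870661574 [ 0.00103213  0.00050232  0.00094361  0.00100293 -0.00078726  0.00130936] 58.96742641925812
the job is handed in; nothing more can be done
None
```

The job is handed in at 19.7 s: I pressed and turned the knob to the green dot, where it came up again. I then drew the handle out about 44 mm, and by my measurements the pointer stands in the red band, about 0.5 mm from its middle, with the gripper still holding it against the spring.

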